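# Load the drilling jig with the bracket that matches the sample

### The job

Take from the slanted rack the bare bracket with the same head shape as the blue sample lying on the yellow card, lay it flat on the drilling jig's deck with its tongue towards the slot, and slide the tongue in until it meets the hidden sprung stop. Hold the stop pressed about half-way in for a good second, without driving it to its hard end, then let go and leave the bracket lying flat with its tongue in the slot. Leave the other brackets, the samples, the hex key and the oil bottle where they are.

Things in the scene. Friction and masses are not known exactly. Their poses are not given: they have to be found in the camera images.
- bracket_tee_lug (a point): Bare aluminium bracket: 10 mm plate with a straight crossbar at its head end (T shape, bar 70 mm wide, 22 mm long), 0.15 kg (varies). Point: centre of its grip lug (36 mm in x, 24 mm in y), 21 mm above the underside, 11 mm below the lug's top. Own x: along the tongue, 24 mm wide, tip 115 mm ahead; head ends up to 65 mm behind; z: up out of the plate. Starts in a rack bay, tongue up the slope.
- bracket_disc_lug (a point): Bare aluminium bracket: 10 mm plate with a round disc head 56 mm in diameter, 0.15 kg (varies). Point: centre of its grip lug (36 mm in x, 24 mm in y), 21 mm above the underside, 11 mm below the lug's top. Own x: along the tongue, 24 mm wide, tip 115 mm ahead; head ends up to 65 mm behind; z: up out of the plate. Starts in a rack bay, tongue up the slope.
- bracket_fork_lug (a point): Bare aluminium bracket: 10 mm plate with a two-pronged fork head (66 mm wide, two prongs 16 mm wide), 0.15 kg (varies). Point: centre of its grip lug (36 mm in x, 24 mm in y), 21 mm above the underside, 11 mm below the lug's top. Own x: along the tongue, 24 mm wide, tip 115 mm ahead; head ends up to 65 mm behind; z: up out of the plate. Starts in a rack bay, tongue up the slope.
- sample_tee_lug (a point): Blue sample of the bracket with the straight crossbar at its head end (T shape, bar 70 mm wide, 22 mm long), same size and axes as the bare one; the point is its lug's centre. One of the three samples lies on the yellow card, the other two are put away on the black mat at the right.
- sample_disc_lug (a point): Blue sample of the bracket with the round disc head 56 mm in diameter, same size and axes as the bare one; the point is its lug's centre. One of the three samples lies on the yellow card, the other two are put away on the black mat at the right.
- sample_fork_lug (a point): Blue sample of the bracket with the two-pronged fork head (66 mm wide, two prongs 16 mm wide), same size and axes as the bare one; the point is its lug's centre. One of the three samples lies on the yellow card, the other two are put away on the black mat at the right.
- card_mid (a point): Yellow card, 195 x 100 mm, 2 mm thick, lying left of the rack on the plywood board that carries everything (its top is 104 mm above the bench); the sample on it shows which bracket is wanted (that sample's lug lies within 15 mm of this point, the others over 0.5 m away).
- rack_foot (a point): Fixed grey rack, 350 mm wide. Point: on the board under the middle of the ramp's foot; x to the back, y left. The ramp rises to the back at 35 degrees from 20 mm up, so brackets in it lean their z 35 degrees towards the robot. Three bays 110 mm apart (middle one y = 0); dividers and foot lip 14 mm high; black ribs 6 mm high, 14.5 mm either side of a bay's middle, guide the tongue.
- shelf_edge (a point): Middle of the lower front edge of the rack's upper shelf, 75 mm behind rack_foot and 200 mm above the board, same axes. The shelf covers the ramp from just behind the lugs, so the hand must lean back to the robot, about square to the ramp; lift a bracket 35 mm off the ramp, then draw it out to the robot at least 90 mm before going higher.
- slot_mouth (a point): Fixed drilling jig. Point: mouth of its blind slot, middle of the floor, 30 mm above the board; x into the slot, y left, z up. A deck at floor height runs 210 mm out of the mouth, 100 mm wide. Slot 30 mm wide, 20 mm high; two 20 mm high cheeks reach 20 mm out of the mouth, flaring to about 45 mm. Inside is a hidden sprung stop, its free face 35 to 60 mm deep (unknown: find it by touch).
- bush_top (a point): Top of the drill bush (18 mm in diameter) on the slot's cover plate, 30 mm behind the mouth and 44 mm above the deck: the highest point of the jig. The cover plate's top is 28 mm above the deck.
- plunger (a joint): How far the hidden sprung stop is pressed in, m: 0 free, 0.012 at its hard end. Spring 1.8 N per mm from zero (about 11 N at half-way); it springs back when let go.
- hex_key: Bystander: hex key 108 x 40 x 9 mm lying on the board in front of the rack; origin under its middle.
- oil_bottle: Bystander: brown oil bottle, 38 mm in diameter, 106 mm tall, standing on the board at the front right; origin under its base.

How it is judged:
By the outcome, as a careful person would: the job done as asked, in the order asked, and still so for the second after the job is handed in, with the robot touching nothing.
It also fails if it takes over 61 s, if anything falls off the work surface, if the arm or the gripper's body presses on something with over 40 N, if the wrist force passes 120 N, or if a joint passes its speed limit or range.

### The arm

A 6-joint arm with a two-finger parallel gripper is mounted at the origin on a cart in front of the work surface, level with it; the furniture and walls round the work are solid. World frame = base frame: x ahead of the robot, y to its left, z up, the work surface at z = 0. Lengths are in m, angles in rad, forces in N, time in s.
With the tool pointing down it reaches from about 0.3 to 0.75 m from the base axis. Payload 8.5 kg.
Tool frame: the origin (TCP) lies at the centre of the arm's flange, where the gripper is bolted on; the fingertips stand 173 mm ahead of it and the grasp point (between the pads) lies 155 mm ahead of it; x points along the fingers, y is the direction in which the jaws open and shut, and the axes are right-handed (so a half turn about x gives the same grasp; the last joint's range is limited). The gripper opens to 85 mm and grips with 20 to 120 N. Pads are 22 mm wide; open, the fingers measure 114 mm over their backs; the gripper's body (76 mm by 85 mm) begins 54 mm behind the grasp point. The pads swing forward as they close: fully open they stand 13 mm farther back than shut.
Start: joints at [0.975, 0.381, 1.297, -0, 1.464, -0.215], TCP at [0.204, 0.511, 0.405] pointing down, gripper open.
Joint ranges: [-3.11, 3.11], [-0.89, 2.33], [0.22, 2.48], [-1.42, 4.56], [0.17, 2.85], [-2.88, 2.88]. Speed limits (rad/s): [2.39, 2.39, 3.14, 3.14, 3.14, 3.14].

### API

Orientations are given as a 3x3 rotation matrix whose columns are the frame's x, y, z axes.
In Python, from plant import env, imaging, workorder, nets gives the robot as it stands. The module is installed in compiled form; this text tells all that it offers.
- The arm moves only by the tool step_arm, never from a script. Its arguments are lists of equal length, an entry for each row: "xyz": the shift along the tool's x, y, z in m, a list of three; "rotation": the turn, a rotation vector about the tool's x, y, z in rad, a list of three; "grip": the finger opening in m, from 0 to 0.0854. In form: {"xyz": [[dx, dy, dz], ...], "rotation": [[rx, ry, rz], ...], "grip": [grip, ...]}. A call has 1 to 20 rows; each row shifts and turns the commanded pose from where the row before left it, along the tool's axes as they then stand; what a row does not reach is not made up. A row lasts 1/12 s, in which the tool goes at most 41.7 mm and 7.16 degrees, less where a joint would pass 70% of its speed; a pose out of reach is approached as far as the arm can. A call with a gripper value outside its range is refused whole. The fingers move at their own pace and stop on an object; "newtons" is the grip in N (left out, the last holds). Time passes only in rows, so rows that do not move let the fingers close. It gives the time, the measured TCP pose, the force and the opening at its end, in the units of the state.
- env.sense(): the state, without advancing time (a new reading comes with each control period).
- imaging.capture(name): name is "scene" or "top" or "wrist"; returns a dict with "pixels" (420x560x3 uint8, red, green, blue), "fx", "fy", "cx", "cy" (pixels), "eye" and "rotation" of the camera in the world. Camera axes: x right, y up, looking along -z (the intrinsics and any distortion apply to the point x, -y, -z); pixel columns grow to the right and rows downward; lengths in m; the calibration is good to about 2 mm. The wrist camera is an equidistant fisheye: a pixel r from the principal point sees the ray r / f radians off the axis. A picture is of the moment at which its call begins. There is no depth.
- workorder.job_done(): hands the job in, once; it reports no verdict.
Trained networks look in a picture, given as the dict that the camera call returned (one of the last four; its "shot" number tells which), for a name from the list of things; names that differ only in an ending like _2 or _b are one class to them, and where a whole thing is asked for, a point or a joint stands for the part that bears it (a point fixed in the world has none). Each returns a list of dicts, best first, with "conf" (0 to 1); they miss things now and then, are a little off and sometimes report something else, mostly with a low value. They report only what shows in the picture. A call takes as long as a camera call.
- nets.spot_in(picture, query): "bbox" ([left, top, right, bottom] in pixels, round what is visible of it).
The state is a dict: "clock": time; "qpos": joint angles; "joint_velocities": joint speeds; "tau": joint torques, N m; "tool_pos": TCP position; "tcp_rot": TCP orientation; "contact_force": force on the tool from outside, world axes, zero at the start; "wrist_torque": the same for the moment, N m; "width": finger opening in m.
Only numpy, scipy, OpenCV 4.12 (cv2) and the standard library are available. Lean on these libraries where they do the work, as an engineer would, in place of code of your own. Each camera call takes 0.05 s, during which the arm holds its last target. There are 200 camera calls.

## Working session

There is one attempt and no reset: what is moved stays moved. The work goes in short steps, Python scripts to look and compute and a tool call to move; the robot and the scene stay as the last step left them, time stands still between calls to the robot, and variables do not carry over. Pictures are saved under pics/ and viewed, about 8 in all and at most 12, crops included, and the job is handed in when it is done.

Besides the shell and the picture viewer there is one more tool, called after "Call:" in YAML: its name, and indented under it one key for each argument. step_arm: Moves the arm, as the interface text tells. Its arguments: {"type":"object","properties":{"xyz":{"type":"array","items":{"type":"array","items":{"type":"number"}}},"rotation":{"type":"array","items":{"type":"array","items":{"type":"number"}}},"grip":{"type":"array","items":{"type":"number"}},"newtons":{"type":"number"}},"required":["xyz","rotation","grip"]}

```bash
mkdir -p pics; ls; cat > h.py <<'E'
import numpy as np, cv2
from plant import env, imaging, workorder, nets
def save(p,n): cv2.imwrite('pics/'+n+'.png',cv2.cvtColor(p['pixels'],cv2.COLOR_RGB2BGR))
def proj(p,X):
    c=np.array(p['rotation']).T@(np.array(X,float)-np.array(p['eye'])); 
    x,y,z=c[0],-c[1],-c[2]
    return np.array([p['cx']+p['fx']*x/z,p['cy']+p['fy']*y/z])
def ray(p,u,v):
    d=np.array([(u-p['cx'])/p['fx'],-(v-p['cy'])/p['fy'],-1.]); d=np.array(p['rotation'])@d
    return np.array(p['eye']),d/np.linalg.norm(d)
def onz(p,u,v,z):
    e,d=ray(p,u,v); return e+d*(z-e[2])/d[2]
E
python3 - <<'E'
from h import *
print(env.sense())
Q=['bracket_tee_lug','bracket_disc_lug','bracket_fork_lug','sample_tee_lug','sample_disc_lug','sample_fork_lug','card_mid','rack_foot','shelf_edge','slot_mouth','bush_top','hex_key','oil_bottle']
ims=[]
for n in ['scene','top']:
    p=imaging.capture(n); save(p,n); ims.append(p['pixels'])
    print(n,{k:np.round(v,4).tolist() if k!='pixels' else 0 for k,v in p.items() if k not in('pixels','name')  and not isinstance(v,str)})
    for q in Q:
        try: print(q,[(np.round(r['bbox'],1).tolist(),round(r['conf'],2)) for r in nets.spot_in(p,q)[:3]])
        except Exception as e: print(q,e)
E
```

```text
pics
{'clock': 0.0, 'qpos': array([ 9.74701800e-01,  3.81218607e-01,  1.29828894e+00,  2.39034891e-05,
        1.46365162e+00, -2.15352851e-01]), 'joint_velocities': array([-5.22664121e-04, -6.51315653e-04,  5.13605874e-05, -4.07870308e-04,
        7.89462250e-04, -9.97471469e-04]), 'tau': array([ 9.96947820e-04, -4.48464096e+01, -2.31276655e+01, -8.49880439e-05,
        4.82046089e-03, -2.72111242e-05]), 'tool_pos': array([0.20438387, 0.51056131, 0.40408995]), 'tcp_rot': array([[-8.99130850e-04,  3.71610840e-01,  9.28388160e-01],
       [-1.28300025e-03,  9.28387342e-01, -3.71611755e-01],
       [-9.99998773e-01, -1.52524984e-03, -3.57964899e-04]]), 'contact_force': array([-0.1670317 ,  0.28752085,  0.68503578]), 'wrist_torque': array([-2.52495665e-05,  3.00788802e-02,  1.02398565e-02]), 'width': 0.08542505991449453}
scene {'fx': 495.4622, 'fy': 495.4622, 'cx': 280.3637, 'cy': 205.316, 'eye': [-0.8355, 0.0256, 0.9852], 'rotation': [[-0.0236, 0.4904, -0.8712], [-0.9997, -0.0096, 0.0216], [0.0022, 0.8715, 0.4905]], 'shot': 1}
bracket_tee_lug [([256.3, 183.0, 279.6, 227.5], 0.55)]
brac
[... 1134 characters left out ...]
 159.6, 264.7], 0.82)]
sample_disc_lug [([407.6, 153.3, 423.3, 204.7], 0.96)]
sample_fork_lug [([383.1, 157.2, 402.2, 207.2], 0.77), ([391.8, 218.7, 408.3, 230.7], 0.22)]
card_mid [([135.0, 210.6, 174.0, 268.6], 0.83), ([257.1, 158.3, 280.2, 197.6], 0.53)]
rack_foot [([166.3, 104.9, 289.9, 196.8], 0.64), ([330.1, 160.3, 365.1, 255.0], 0.51)]
shelf_edge [([167.3, 108.7, 286.3, 201.4], 0.9)]
slot_mouth [([329.3, 160.8, 364.2, 259.4], 0.61), ([394.2, 219.0, 406.3, 231.5], 0.47)]
bush_top [([331.3, 159.1, 364.7, 257.9], 0.92)]
hex_key [([332.1, 161.1, 364.7, 256.2], 0.7), ([380.2, 159.0, 401.7, 211.3], 0.18)]
oil_bottle [([392.5, 219.7, 405.6, 232.2], 0.72), ([141.6, 213.3, 172.1, 270.6], 0.24)]
```

```bash
sleep 1; ls pics
```

```text
scene.png
top.png
```

View pics/scene.png

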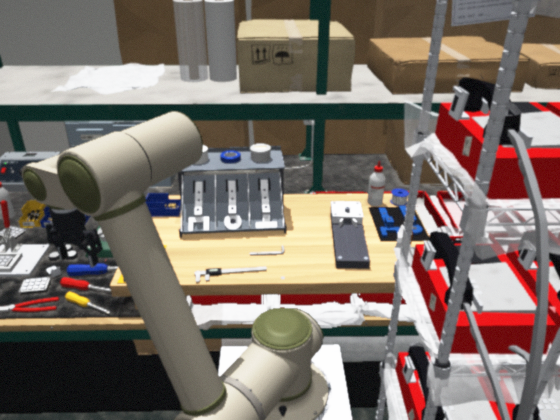

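View pics/top.png

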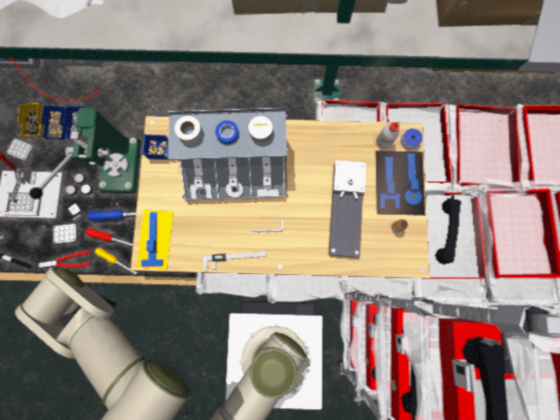

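The scene and top pictures show a T-headed blue sample on the card (top ~152,240), with fork and disc on the mat (390,182 and 414,180). The bare tee looks to be in the right bay (267,180), and the jig is at (345,210). I'll enlarge the region to confirm.

```bash
python3 - <<'E'
import cv2,numpy as np
a=cv2.imread('pics/top.png'); s=cv2.imread('pics/scene.png')
r=lambda i,x0,y0,x1,y1,k:cv2.resize(i[y0:y1,x0:x1],None,fx=k,fy=k,interpolation=cv2.INTER_CUBIC)
A=r(a,135,100,375,275,3.3); B=cv2.resize(A,(792,578)); cv2.imwrite('pics/c1.png',B)
C=r(s,170,140,380,290,3.8); cv2.imwrite('pics/c2.png',C); print(B.shape,C.shape)
E
```

```text
(578, 792, 3) (570, 798, 3)
```

View pics/c1.png

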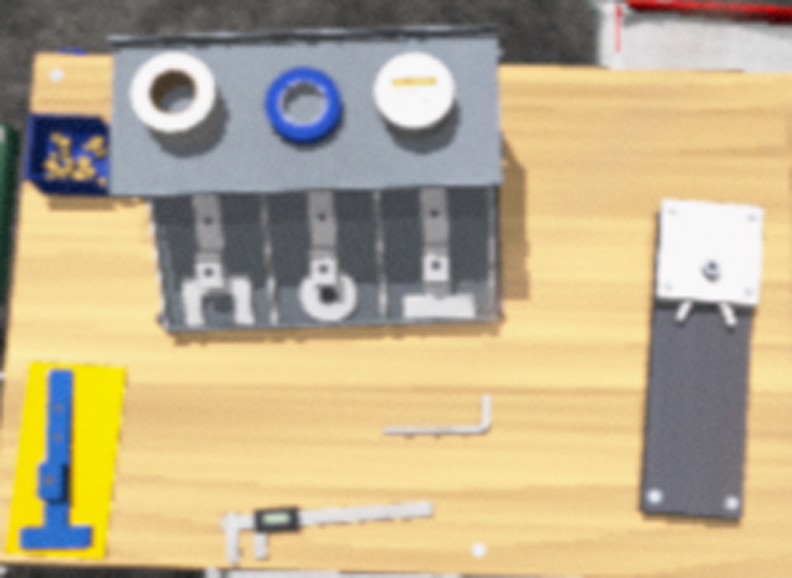

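View pics/c2.png

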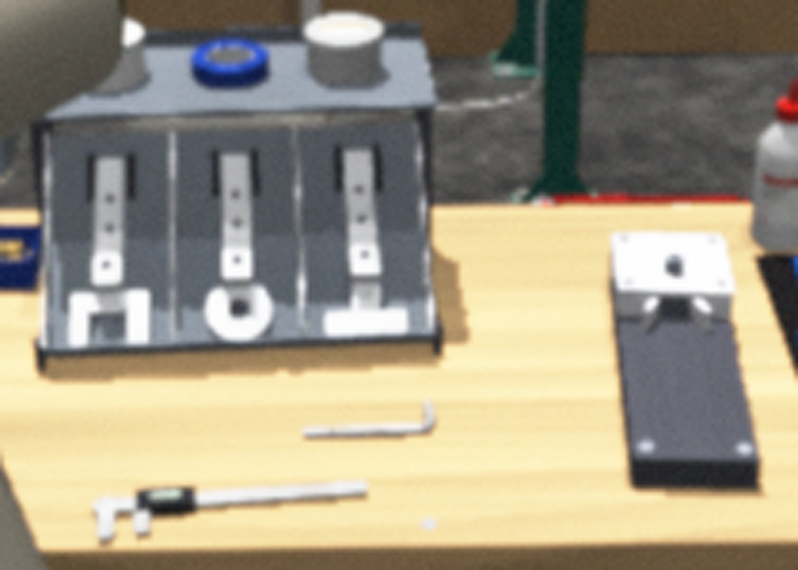

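The wanted bracket is the tee in the right bay: crop 1 shows its lug near (435,266) and bar at (440,305); crop 2 shows lug (364,262) and bar (366,322). The jig's deck faces the robot, with its bush at (711,268) / (674,262). Next I fit poses from both views.

```bash
cat > fit.py <<'E'
from h import *
from scipy.optimize import least_squares
P=[imaging.capture('scene'),imaging.capture('top')]
import pickle; pickle.dump(P,open('P.pkl','wb'))
T=lambda u,v:np.array([135+u/3.3,100+v/3.3]); S=lambda u,v:np.array([170+u/3.8,140+v/3.8])
c=np.cos(np.radians(35)); s=np.sin(np.radians(35))
def Rb(yaw,tilt=True):
    Rz=np.array([[np.cos(yaw),-np.sin(yaw),0],[np.sin(yaw),np.cos(yaw),0],[0,0,1]])
    return Rz@(np.array([[c,0,-s],[0,1,0],[s,0,c]]) if tilt else np.eye(3))
# bracket: local pts rel. lug centre
O=[(1,(-.043,.035,-.011),T(405,297)),(1,(-.043,-.035,-.011),T(474,294)),(1,(-.065,.035,-.011),T(403,317)),(1,(-.065,-.035,-.011),T(476,315)),
(0,(-.043,.035,-.011),S(327,312)),(0,(-.043,-.035,-.011),S(406,310)),
(1,(-.018,.012,.011),T(422,279)),(1,(-.018,-.012,.011),T(449,279)),
(0,(-.018,.012,-.011),S(350,279)),(0,(-.018,-.012,-.011),S(380,278)),
(0,(.115,.012,-.011),S(344,150)),(0,(.115,-.012,-.011),S(373,150))]
f=lambda q:np.concatenate([proj(P[k],q[:3]+Rb(q[3])@np.array(l))-m for k,l,m in O])
r=least_squares(f,[.5,0,.2,0],loss='soft_l1'); print('lug',r.x.round(4)); print(f(r.x).reshape(-1,2).round(1).tolist())
# jig rel. slot mouth
J=[(1,(-.21,.05,0),T(642,514)),(1,(-.21,-.05,0),T(740,520)),(0,(-.21,.05,0),S(631,460)),(0,(-.21,-.05,0),S(757,460)),
(1,(.03,0,.044),T(711,267)),(0,(.03,0,.044),S(674,257)),(1,(0,.05,.028),T(657,299)),(1,(0,-.05,.028),T(757,304)),(0,(0,.05,.028),S(614,294)),(0,(0,-.05,.028),S(733,292))]
for fixz in (1,0):
    g=lambda q:np.concatenate([proj(P[k],np.array([q[0],q[1],.134 if fixz else q[3]])+Rb(q[2],False)@np.array(l))-m for k,l,m in J])
    r=least_squares(g,[.5,-.3,0]+([] if fixz else [.134]),loss='soft_l1'); print('slot',r.x.round(4)); print(g(r.x).reshape(-1,2).round(1).tolist())
print('board chk: deckcorner bottoms scene',[onz(P[0],*S(634,487),.104).round(3),onz(P[0],*S(757,485),.104).round(3)])
# rack: shelf front lower edge ends / lip corners / ramp divider
for n,k,m,z in [('foot L',0,S(42,368),.104),('foot R',0,S(437,352),.104),('shelfedge top L',1,T(112,193),.304),('shelfedge R',1,T(499,185),.304),('hexL',1,T(383,432),.11),('hexR',1,T(488,432),.11),('hexTop',1,T(488,396),.11),('card sample lug',1,T(54,480),.138)]:
    print(n,onz(P[k],*m,z).round(3))
E
python3 fit.py
```

```text
lug [0.5876 0.0375 0.174  0.0568]
[[-0.6, -0.2], [-0.4, 0.1], [0.4, -0.2], [-0.8, -0.2], [-0.0, -0.4], [0.5, -0.7], [0.7, 0.3], [-0.1, 0.1], [0.5, 1.1], [-0.1, 1.1], [0.2, -0.2], [-0.4, -0.4]]
slot [ 0.5532 -0.2292 -0.0569]
[[-1.1, -0.1], [0.2, 0.7], [0.0, -1.0], [1.2, -0.3], [-0.4, 0.7], [-0.1, -0.7], [-0.7, -0.1], [-0.3, 0.8], [0.8, -2.0], [0.2, -0.9]]
slot [ 0.5555 -0.2299 -0.0561  0.1293]
[[-0.9, -0.7], [0.2, 0.0], [0.1, -0.1], [1.2, 0.6], [-0.5, 0.4], [-0.0, 0.2], [-0.6, -0.5], [-0.4, 0.5], [0.9, -1.1], [0.2, 0.0]]
board chk: deckcorner bottoms scene [array([ 0.347, -0.171,  0.104]), array([ 0.348, -0.268,  0.104])]
foot L [0.527 0.315 0.104]
foot R [ 0.545 -0.024  0.104]
shelfedge top L [0.606 0.323 0.304]
shelfedge R [ 0.622 -0.022  0.304]
hexL [0.423 0.088 0.11 ]
hexR [ 0.426 -0.018  0.11 ]
hexTop [ 0.463 -0.017  0.11 ]
card sample lug [0.363 0.406 0.138]
```

```bash
cat >> h.py <<'E'
from scipy.spatial.transform import Rotation as Ro
def Rbr(yaw,t):
    t=np.radians(t);c,s=np.cos(t),np.sin(t)
    return Ro.from_rotvec([0,0,yaw]).as_matrix()@np.array([[c,0,-s],[0,1,0],[s,0,c]])
def tool(Rb): return np.stack([-Rb[:,2],Rb[:,1],Rb[:,0]],1)   # tool z = bracket x
def plan(g,yaw,t,back=0):
    """grasp point target g (world) -> rotvec then translation in target tool axes"""
    s=env.sense(); Rt=tool(Rbr(yaw,t)); R0=s['tcp_rot']
    tcp=np.array(g)-Rt[:,0]*(.155+back)
    print('rot',Ro.from_matrix(R0.T@Rt).as_rotvec().round(4),'deg',np.degrees(Ro.from_matrix(R0.T@Rt).magnitude()).round(2))
    d=tcp-s['tool_pos']
    print('trans after rot (tool)',(Rt.T@d).round(4),'world',d.round(4),'tcp target',tcp.round(4))
    print('t',s['clock'],'F',s['contact_force'].round(2),'w',round(s['width'],4))
def wproj(p,X):
    c=np.array(p['rotation']).T@(np.array(X,float)-np.array(p['eye'])); v=np.array([c[0],-c[1],-c[2]])
    rr=np.hypot(v[0],v[1]); th=np.arctan2(rr,v[2]); return np.array([p['cx'],p['cy']])+p['fx']*th*v[:2]/rr
E
python3 -c "
from h import *
plan([.586,.0375,.178],.0545,35,.13)"
```

```text
rot [-0.4216 -0.6011  0.133 ] deg 42.75
trans after rot (tool) [ 0.1045 -0.4932  0.161 ] world [ 0.2184 -0.482   0.0067] tcp target [0.4228 0.0286 0.4115]
t 1.5 F [-0.66 -0.38 -0.19] w 0.0854
```

Call:
step_arm:
  xyz:
    - [0, 0, 0]
    - [0, 0, 0]
    - [0, 0, 0]
    - [0, 0, 0]
    - [0, 0, 0]
    - [0, 0, 0]
    - [0, 0, 0]
    - [0.007, -0.033, 0.0107]
    - [0.007, -0.033, 0.0107]
    - [0.007, -0.033, 0.0107]
    - [0.007, -0.033, 0.0107]
    - [0.007, -0.033, 0.0107]
    - [0.007, -0.033, 0.0107]
    - [0.007, -0.033, 0.0107]
  rotation:
    - [-0.0602, -0.0859, 0.019]
    - [-0.0602, -0.0859, 0.019]
    - [-0.0602, -0.0859, 0.019]
    - [-0.0602, -0.0859, 0.019]
    - [-0.0602, -0.0859, 0.019]
    - [-0.0602, -0.0859, 0.019]
    - [-0.0602, -0.0859, 0.019]
    - [0, 0, 0]
    - [0, 0, 0]
    - [0, 0, 0]
    - [0, 0, 0]
    - [0, 0, 0]
    - [0, 0, 0]
    - [0, 0, 0]
  grip: [0.05, 0.05, 0.05, 0.05, 0.05, 0.05, 0.05, 0.05, 0.05, 0.05, 0.05, 0.05, 0.05, 0.05]
  newtons: 60

```text
clock: 2.67
tool_pos: [0.3064, 0.2833, 0.4077]
tcp_rot: [[0.574, -0.055, 0.817], [0.032, 0.999, 0.045], [-0.819, 0.0, 0.574]]
contact_force: [0.3, 0.4, 0.6]
width: 0.0501
```

```bash
python3 -c "
from h import *
print(env.sense()['qpos'].round(3));plan([.586,.0375,.178],.0545,35,.13)"
```

```text
[ 0.514  0.092  1.734 -0.367  0.788 -0.921]
rot [ 0.      0.0011 -0.0002] deg 0.06
trans after rot (tool) [ 0.0556 -0.2606  0.086 ] world [ 0.1164 -0.2547  0.0037] tcp target [0.4228 0.0286 0.4115]
t 2.6667 F [0.27 0.42 0.56] w 0.0501
```

Call:
step_arm:
  xyz:
    - [0.007, -0.0326, 0.01075]
    - [0.007, -0.0326, 0.01075]
    - [0.007, -0.0326, 0.01075]
    - [0.007, -0.0326, 0.01075]
    - [0.007, -0.0326, 0.01075]
    - [0.007, -0.0326, 0.01075]
    - [0.007, -0.0326, 0.01075]
    - [0.007, -0.0326, 0.01075]
    - [0, 0, 0]
    - [0, 0, 0]
  rotation:
    - [0, 0, 0]
    - [0, 0, 0]
    - [0, 0, 0]
    - [0, 0, 0]
    - [0, 0, 0]
    - [0, 0, 0]
    - [0, 0, 0]
    - [0, 0, 0]
    - [0, 0, 0]
    - [0, 0, 0]
  grip: [0.05, 0.05, 0.05, 0.05, 0.05, 0.05, 0.05, 0.05, 0.05, 0.05]

```text
clock: 3.5
tool_pos: [0.4233, 0.0285, 0.4109]
tcp_rot: [[0.573, -0.051, 0.818], [0.029, 0.999, 0.042], [-0.819, 0.0, 0.573]]
contact_force: [-1.1, 1.1, -1.0]
width: 0.0499
```

```bash
python3 - <<'E'
from h import *
print(env.sense()['qpos'].round(3));plan([.586,.0375,.178],.0545,35,.13)
p=imaging.capture('wrist'); save(p,'w1'); import pickle; pickle.dump(p,open('w1.pkl','wb'))
print(p['eye'],p['fx'],p['cx'],p['cy'],np.round(p['rotation'],3))
for q in ['bracket_tee_lug','shelf_edge','rack_foot']: print(q,nets.spot_in(p,q)[:2])
R=Rbr(.0568,35);g=np.array([.5876,.0375,.174])
for l in [(-.043,.035,-.011),(-.043,-.035,-.011),(-.065,.035,-.011),(-.065,-.035,-.011),(-.018,.012,.011),(-.018,-.012,.011),(.018,.012,.011),(.018,-.012,.011)]: print(l,wproj(p,g+R@np.array(l)).round(1))
a=cv2.imread('pics/w1.png'); cv2.imwrite('pics/w1b.png',cv2.resize(a,(800,600),interpolation=cv2.INTER_CUBIC))
E
```

```text
[-0.249  0.079  1.739  0.251  0.75  -2.004]
rot [-0.0031 -0.0002  0.0019] deg 0.21
trans after rot (tool) [-0.0008  0.0002 -0.0001] world [-0.0006  0.0001  0.0006] tcp target [0.4228 0.0286 0.4115]
t 3.5 F [-1.15  1.15 -1.01] w 0.0499
[0.37177753 0.02642952 0.33720014] 325.19226210127806 279.36494054294207 210.84463329991374 [[-0.05  -0.587 -0.808]
 [ 0.999 -0.03  -0.041]
 [ 0.    -0.809  0.588]]
bracket_tee_lug [{'bbox': [239.0, 126.2, 323.3, 312.1], 'conf': 0.92}]
shelf_edge [{'bbox': [204.5, 112.5, 560.0, 400.5], 'conf': 0.73}]
rack_foot [{'bbox': [201.8, 114.2, 558.1, 401.3], 'conf': 0.84}]
(-0.043, 0.035, -0.011) [321.2 151.7]
(-0.043, -0.035, -0.011) [237.5 152.1]
(-0.065, 0.035, -0.011) [321.7 125.6]
(-0.065, -0.035, -0.011) [236.7 126. ]
(-0.018, 0.012, 0.011) [294.7 187.3]
(-0.018, -0.012, 0.011) [264.1 187.4]
(0.018, 0.012, 0.011) [294.3 229.8]
(0.018, -0.012, 0.011) [265. 230.]
```

View pics/w1b.png

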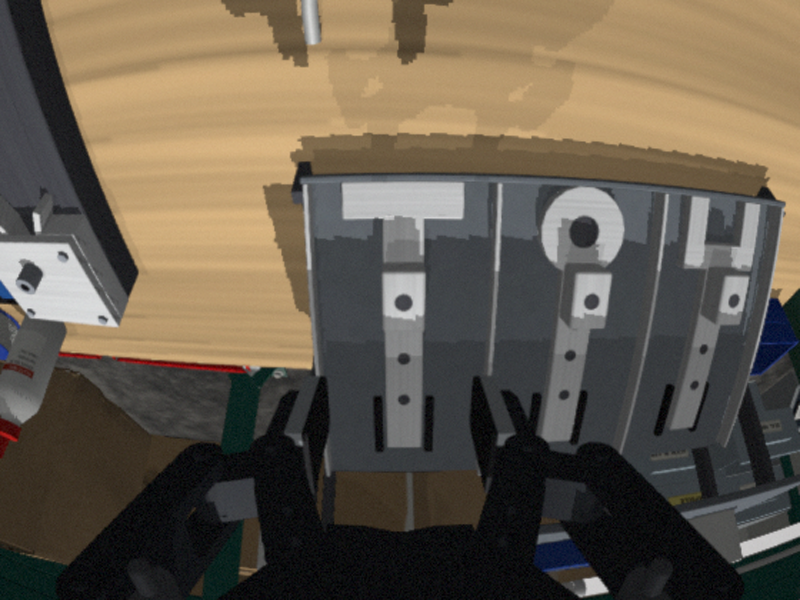

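The wrist view shows the tee under the hand: bar corners (342..464, 182..218) and lug near (404,302), with the fingers flanking it. I'll refit jointly with this view.

```bash
python3 - <<'E'
import pickle
src=open('fit.py').read().split('# jig rel')[0].replace("P=[imaging.capture('scene'),imaging.capture('top')]","P=pickle.load(open('P.pkl','rb'))").replace("import pickle; pickle.dump(P,open('P.pkl','wb'))","")
exec(src)
w=pickle.load(open('w1.pkl','rb'))
k=1/1.42857
W=[((-.065,-.035,-.011),(342,182)),((-.065,.035,-.011),(464,183)),((-.043,-.035,-.011),(342,217)),((-.043,.035,-.011),(463,219)),((.115,-.012,-.011),(386,448)),((.115,.012,-.011),(422,448)),((-.018,-.012,.011),(383,271)),((-.018,.012,.011),(425,271))]
fw=lambda q:np.concatenate([wproj(w,q[:3]+Rb(q[3])@np.array(l))-np.array(m)*k for l,m in W])
r=least_squares(fw,[.58,.03,.17,.05]); print('wrist',r.x.round(4),fw(r.x).reshape(-1,2).round(1).tolist())
r=least_squares(lambda q:np.concatenate([f(q),.6*fw(q)]),[.58,.03,.17,.05],loss='soft_l1'); print('joint',r.x.round(4))
# jig in wrist: bush and cover corners residual with slot fit
for q in [(.5532,-.2292,-.0569,.134),(.5555,-.2299,-.0561,.1293)]:
  for l,m in [((.03,0,.044),(27,275)),((0,-.05,.028),None),((0,.05,.028),(75,236))]:
    print(l,wproj(w,np.array([q[0],q[1],q[3]])+Rbr(q[2],0)@np.array(l)).round(1),None if m is None else np.array(m)*k)
E
```

```text
lug [0.5876 0.0375 0.174  0.0568]
[[-0.6, -0.2], [-0.4, 0.1], [0.4, -0.2], [-0.8, -0.2], [-0.0, -0.4], [0.5, -0.7], [0.7, 0.3], [-0.1, 0.1], [0.5, 1.1], [-0.1, 1.1], [0.2, -0.2], [-0.4, -0.4]]
wrist [0.5854 0.0398 0.1781 0.0561] [[-0.4, -0.2], [0.6, -1.2], [0.3, 1.8], [0.7, 0.2], [0.3, -0.5], [-0.9, -0.5], [-1.1, 0.1], [0.6, 0.0]]
joint [0.5865 0.0394 0.1771 0.0562]
(0.03, 0, 0.044) [ 15.4 198.7] [ 18.9000189 192.5001925]
(0, -0.05, 0.028) [-21.2 166.9] None
(0, 0.05, 0.028) [ 45.5 167.7] [ 52.5000525 165.2001652]
(0.03, 0, 0.044) [ 17.9 196.5] [ 18.9000189 192.5001925]
(0, -0.05, 0.028) [-18.4 165.1] None
(0, 0.05, 0.028) [ 48.  165.7] [ 52.5000525 165.2001652]
```

```bash
python3 -c "
from h import *
plan([.5831,.0393,.182],.0562,35,0.0)"
```

```text
rot [-0.0002  0.0001 -0.    ] deg 0.01
trans after rot (tool) [ 0.1249 -0.0007  0.0004] world [ 0.0719  0.0034 -0.1021] tcp target [0.4943 0.0343 0.309 ]
t 3.7 F [-0.22  0.21  0.22] w 0.0503
```

Call:
step_arm:
  xyz:
    - [0.015, 0, 0]
    - [0.015, 0, 0]
    - [0.015, 0, 0]
    - [0.015, 0, 0]
    - [0.015, 0, 0]
    - [0.015, 0, 0]
    - [0.01, 0, 0]
    - [0.01, 0, 0]
    - [0.005, 0, 0]
    - [0.005, 0, 0]
    - [0.005, -0.0007, 0.0004]
    - [0, 0, 0]
  rotation:
    - [0, 0, 0]
    - [0, 0, 0]
    - [0, 0, 0]
    - [0, 0, 0]
    - [0, 0, 0]
    - [0, 0, 0]
    - [0, 0, 0]
    - [0, 0, 0]
    - [0, 0, 0]
    - [0, 0, 0]
    - [0, 0, 0]
    - [0, 0, 0]
  grip: [0.05, 0.05, 0.05, 0.05, 0.05, 0.05, 0.05, 0.05, 0.05, 0.05, 0.05, 0.05]

```text
clock: 4.7
tool_pos: [0.4951, 0.0331, 0.3085]
tcp_rot: [[0.573, -0.054, 0.818], [0.031, 0.999, 0.044], [-0.819, 0.0, 0.574]]
contact_force: [-0.9, -0.4, 0.8]
width: 0.05
```

Call:
step_arm:
  xyz:
    - [0, 0, 0]
    - [0, 0, 0]
    - [0, 0, 0]
    - [0, 0, 0]
    - [0, 0, 0]
    - [0, 0, 0]
  rotation:
    - [0, 0, 0]
    - [0, 0, 0]
    - [0, 0, 0]
    - [0, 0, 0]
    - [0, 0, 0]
    - [0, 0, 0]
  grip: [0.01, 0.01, 0.01, 0.01, 0.01, 0.01]
  newtons: 70

```text
clock: 5.2
tool_pos: [0.4946, 0.0332, 0.3094]
tcp_rot: [[0.574, -0.054, 0.817], [0.031, 0.999, 0.045], [-0.819, -0.0, 0.574]]
contact_force: [-5.4, -0.7, 5.2]
width: 0.0231
```

```bash
python3 -c "
from h import *
plan([.5831,.0393,.182],.0562,35,0.0)"
```

```text
rot [-0.0013  0.001   0.0012] deg 0.12
trans after rot (tool) [ 0.0003  0.0011 -0.0004] world [-0.0002  0.0011 -0.0004] tcp target [0.4943 0.0343 0.309 ]
t 5.2 F [-5.36 -0.69  5.17] w 0.0231
```

Call:
step_arm:
  xyz:
    - [-0.005, 0, 0]
    - [-0.01, 0, 0]
    - [-0.01, 0, 0]
    - [-0.015, 0, 0]
    - [-0.0105, 0, -0.015]
    - [-0.0105, 0, -0.015]
    - [-0.0105, 0, -0.015]
    - [-0.0105, 0, -0.015]
    - [-0.0105, 0, -0.015]
    - [-0.0105, 0, -0.015]
    - [-0.0105, 0, -0.015]
    - [0, 0, 0]
    - [0, 0, 0]
  rotation:
    - [0, 0, 0]
    - [0, 0, 0]
    - [0, 0, 0]
    - [0, 0, 0]
    - [0, 0, 0]
    - [0, 0, 0]
    - [0, 0, 0]
    - [0, 0, 0]
    - [0, 0, 0]
    - [0, 0, 0]
    - [0, 0, 0]
    - [0, 0, 0]
    - [0, 0, 0]
  grip: [0.01, 0.01, 0.01, 0.01, 0.01, 0.01, 0.01, 0.01, 0.01, 0.01, 0.01, 0.01, 0.01]

```text
clock: 6.28
tool_pos: [0.3431, 0.0251, 0.3421]
tcp_rot: [[0.573, -0.054, 0.818], [0.031, 0.999, 0.044], [-0.819, -0.0, 0.574]]
contact_force: [1.2, -0.1, -0.8]
width: 0.0228
```

```bash
python3 - <<'E'
from h import *
import pickle
s=env.sense(); print(s['clock'],s['tool_pos'].round(4),s['contact_force'].round(2),s['width'],s['qpos'].round(3))
p=imaging.capture('wrist'); save(p,'w2'); pickle.dump((p,s['tool_pos'],s['tcp_rot']),open('w2.pkl','wb'))
a=cv2.imread('pics/w2.png'); cv2.imwrite('pics/w2b.png',cv2.resize(a,(800,600),interpolation=cv2.INTER_CUBIC))
E
```

```text
6.2833 [0.3431 0.0251 0.3421] [ 1.16 -0.09 -0.83] 0.02279327377085116 [-0.333  0.02   2.042  0.43   0.545 -2.266]
```

View pics/w2b.png

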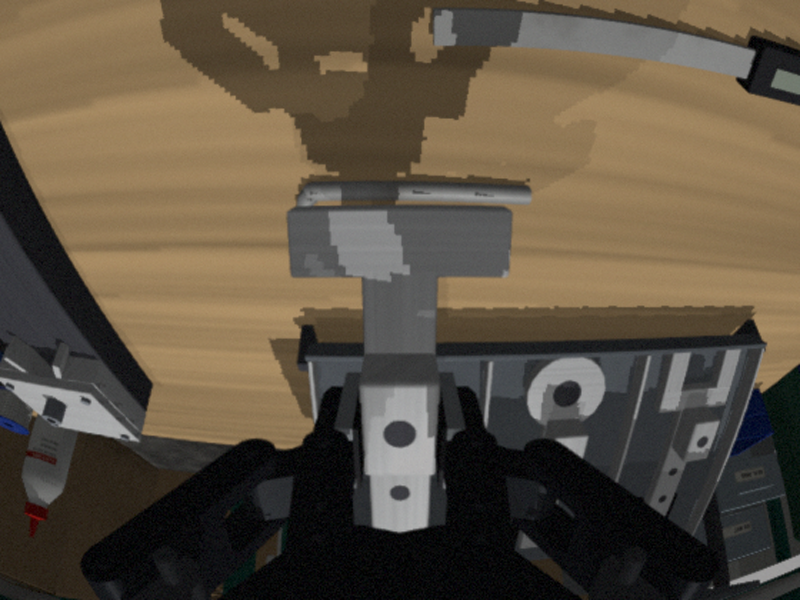

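The bracket is held square: bar at (290..511, 210..276) and lug at (400,430), with the hex key untouched behind it. Next: in-hand offset and the move over the deck.

```bash
python3 - <<'E'
from h import *
import pickle
from scipy.optimize import least_squares
p,tp,R=pickle.load(open('w2.pkl','rb'))
k=1/1.42857
# bracket axes in tool: xb=z, yb=y, zb=-x ; q = lug centre in tool frame, yaw about -x, pitch about y
W=[((-.065,-.035,-.011),(289,209)),((-.065,.035,-.011),(512,209)),((-.043,-.035,-.011),(291,276)),((-.043,.035,-.011),(509,276)),((-.018,-.012,.011),(361,356)),((-.018,.012,.011),(439,356))]
B=np.array([[0,0,-1],[0,1,0],[1,0,0.]])
def f(q):
    M=R@Ro.from_rotvec([q[3],q[4],0]).as_matrix()@B
    return np.concatenate([wproj(p,tp+R@q[:3]+M@np.array(l))-np.array(m)*k for l,m in W])
r=least_squares(f,[.155,0,0,0,0]);print('lug in tool',r.x.round(4),f(r.x).reshape(-1,2).round(1).tolist())
r=least_squares(lambda q:f([*q,0,0]),[.155,0,0]);print('noang',r.x.round(4),r.cost)
plan([.408,-.221,.134+.026+.06],-.0569,0)
E
```

```text
lug in tool [ 0.1451  0.0008 -0.0095  0.0015 -0.3977] [[3.2, -0.5], [-3.7, -0.2], [0.1, -0.9], [0.0, -0.7], [-4.1, 1.1], [4.4, 1.1]]
noang [ 0.1704  0.0009 -0.0011] 106.7503026219636
rot [ 0.1075  0.6114 -0.0337] deg 35.62
trans after rot (tool) [-0.0329 -0.2419  0.0781] world [ 0.0642 -0.2459  0.0329] tcp target [ 0.408 -0.221  0.375]
t 6.3333 F [ 1.32 -0.73 -1.87] w 0.0226
```

Call:
step_arm:
  xyz:
    - [-0.0164, 0, 0.0115]
    - [-0.0164, 0, 0.0115]
    - [0, 0, 0]
    - [0, 0, 0]
    - [0, 0, 0]
    - [0, 0, 0]
    - [0, 0, 0]
    - [0, 0, 0]
    - [0, -0.03, 0]
    - [0, -0.03, 0]
    - [0, -0.03, 0]
    - [0, -0.03, 0.015]
    - [0, -0.03, 0.015]
    - [0, -0.03, 0.015]
    - [0, -0.03, 0.015]
    - [0, -0.03, 0.015]
  rotation:
    - [0, 0, 0]
    - [0, 0, 0]
    - [0.0179, 0.1019, -0.0056]
    - [0.0179, 0.1019, -0.0056]
    - [0.0179, 0.1019, -0.0056]
    - [0.0179, 0.1019, -0.0056]
    - [0.0179, 0.1019, -0.0056]
    - [0.0179, 0.1019, -0.0056]
    - [0, 0, 0]
    - [0, 0, 0]
    - [0, 0, 0]
    - [0, 0, 0]
    - [0, 0, 0]
    - [0, 0, 0]
    - [0, 0, 0]
    - [0, 0, 0]
  grip: [0.01, 0.01, 0.01, 0.01, 0.01, 0.01, 0.01, 0.01, 0.01, 0.01, 0.01, 0.01, 0.01, 0.01, 0.01, 0.01]

```text
clock: 7.67
tool_pos: [0.4063, -0.2209, 0.3814]
tcp_rot: [[-0.001, 0.057, 0.998], [-0.0, 0.998, -0.057], [-1.0, -0.0, -0.001]]
contact_force: [0.9, 0.7, -2.1]
width: 0.0227
```

```bash
python3 - <<'E'
from h import *
import pickle
plan([.408,-.221,.134+.026+.03],-.0569,0)
s=env.sense(); print(s['qpos'].round(3))
p=imaging.capture('wrist'); t=imaging.capture('top'); pickle.dump((p,t,s),open('w3.pkl','wb')); save(p,'w3')
a=p['pixels'][:,:,::-1]; b=t['pixels'][:,:,::-1]
A=cv2.resize(a,(560,420)); B=cv2.resize(b[150:270,320:380],(240,480),interpolation=cv2.INTER_CUBIC)
C=np.zeros((480,800,3),np.uint8); C[:420,:560]=A; C[:,560:]=B; cv2.imwrite('pics/m3.png',C)
E
```

```text
rot [-0.0002 -0.0008  0.0003] deg 0.05
trans after rot (tool) [0.0364 0.     0.0017] world [ 0.0017 -0.0001 -0.0364] tcp target [ 0.408 -0.221  0.345]
t 7.6667 F [ 0.87  0.74 -2.07] w 0.0227
[-7.550e-01  2.480e-01  1.568e+00 -1.000e-03  1.326e+00 -2.268e+00]
```

View pics/m3.png

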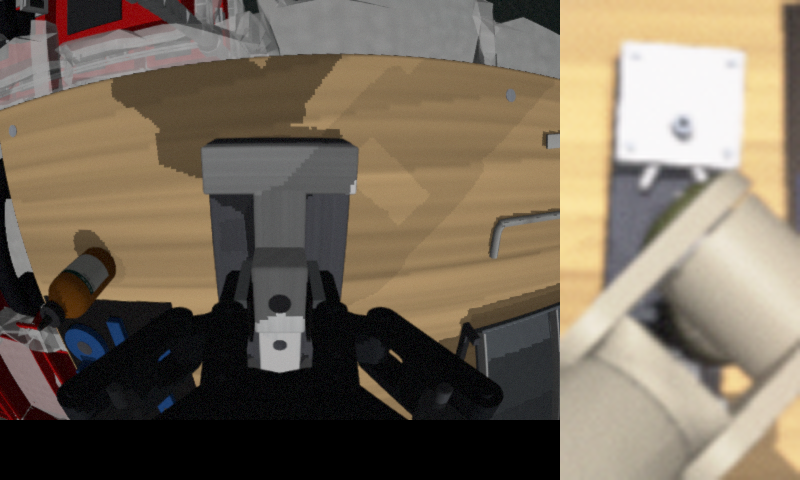

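The hand view shows the bracket (bar 202..357, neck 254..306) centred and parallel over the deck, whose edges are at 208/350 and 218/342. Lowering.

Call:
step_arm:
  xyz:
    - [0.012, 0, 0]
    - [0.012, 0, 0]
    - [0.012, 0, 0]
    - [0.01, 0, 0]
    - [0.008, 0, 0]
    - [0.004, 0, 0]
    - [0.002, 0, 0]
    - [0, 0, 0]
  rotation:
    - [0, 0, 0]
    - [0, 0, 0]
    - [0, 0, 0]
    - [0, 0, 0]
    - [0, 0, 0]
    - [0, 0, 0]
    - [0, 0, 0]
    - [0, 0, 0]
  grip: [0.01, 0.01, 0.01, 0.01, 0.01, 0.01, 0.01, 0.01]

```text
clock: 8.43
tool_pos: [0.4054, -0.2188, 0.3214]
tcp_rot: [[-0.001, 0.056, 0.998], [0.0, 0.998, -0.056], [-1.0, 0.0, -0.001]]
contact_force: [-0.6, -0.3, -2.4]
width: 0.0228
```

Call:
step_arm:
  xyz:
    - [0.002, 0, 0]
    - [0.002, 0, 0]
  rotation:
    - [0, 0, 0]
    - [0, 0, 0]
  grip: [0.01, 0.01]

```text
clock: 8.6
tool_pos: [0.4053, -0.2189, 0.3179]
tcp_rot: [[-0.0, 0.056, 0.998], [-0.001, 0.998, -0.056], [-1.0, -0.001, 0.0]]
contact_force: [0.1, -0.9, -1.5]
width: 0.0227
```

Call:
step_arm:
  xyz:
    - [0.001, 0, 0]
    - [0.001, 0, 0]
  rotation:
    - [0, 0, 0]
    - [0, 0, 0]
  grip: [0.01, 0.01]

```text
clock: 8.77
tool_pos: [0.4053, -0.2189, 0.3155]
tcp_rot: [[-0.001, 0.056, 0.998], [0.0, 0.998, -0.056], [-1.0, 0.0, -0.001]]
contact_force: [0.0, 0.5, -2.5]
width: 0.0229
```

Call:
step_arm:
  xyz:
    - [0.001, -0.001, 0]
    - [0.001, -0.001, 0]
  rotation:
    - [0, 0, 0]
    - [0, 0, 0]
  grip: [0.01, 0.01]

```text
clock: 8.93
tool_pos: [0.4051, -0.2203, 0.3144]
tcp_rot: [[-0.0, 0.056, 0.998], [0.002, 0.998, -0.056], [-1.0, 0.002, -0.0]]
contact_force: [-4.6, 15.4, 25.7]
width: 0.0231
```

Call:
step_arm:
  xyz:
    - [0.001, 0, 0]
    - [0, 0, 0]
  rotation:
    - [0, 0, 0]
    - [0, 0, 0]
  grip: [0.01, 0.01]

```text
clock: 9.1
tool_pos: [0.405, -0.22, 0.3144]
tcp_rot: [[0.0, 0.056, 0.998], [0.001, 0.998, -0.056], [-1.0, 0.001, 0.0]]
contact_force: [-4.1, 10.0, 22.9]
width: 0.0231
```

Call:
step_arm:
  xyz:
    - [0.001, 0, 0]
    - [0, 0, 0]
  rotation:
    - [0, 0, 0]
    - [0, 0, 0]
  grip: [0.01, 0.01]

```text
clock: 9.27
tool_pos: [0.4049, -0.2199, 0.3144]
tcp_rot: [[0.001, 0.056, 0.998], [0.0, 0.998, -0.056], [-1.0, 0.0, 0.001]]
contact_force: [-7.6, 13.3, 33.5]
width: 0.0232
```

Call:
step_arm:
  xyz:
    - [-0.002, 0, 0]
    - [0, 0, 0]
  rotation:
    - [0, 0, 0]
    - [0, 0, 0]
  grip: [0.01, 0.01]

```text
clock: 9.43
tool_pos: [0.4051, -0.2208, 0.3144]
tcp_rot: [[0.0, 0.056, 0.998], [-0.001, 0.998, -0.056], [-1.0, -0.001, 0.0]]
contact_force: [-3.7, 4.8, 17.2]
width: 0.0227
```

Call:
step_arm:
  xyz:
    - [-0.001, 0, 0]
    - [0, 0, 0.004]
    - [0, 0, 0.004]
    - [0, 0, 0.004]
    - [0, 0, 0.004]
    - [0, 0, 0.004]
    - [0, 0, 0.004]
    - [0, 0, 0]
  rotation:
    - [0, 0, 0]
    - [0, 0, 0]
    - [0, 0, 0]
    - [0, 0, 0]
    - [0, 0, 0]
    - [0, 0, 0]
    - [0, 0, 0]
    - [0, 0, 0]
  grip: [0.01, 0.01, 0.01, 0.01, 0.01, 0.01, 0.01, 0.01]

```text
clock: 10.1
tool_pos: [0.4299, -0.2223, 0.3145]
tcp_rot: [[0.0, 0.056, 0.998], [-0.0, 0.998, -0.056], [-1.0, -0.0, 0.0]]
contact_force: [1.0, 0.0, 0.5]
width: 0.0227
```

```bash
python3 - <<'E'
from h import *
s=env.sense(); R=s['tcp_rot']; print(s['clock'],s['tool_pos'].round(4),'F tool',(R.T@s['contact_force']).round(2),'T',s['wrist_torque'].round(2))
p=imaging.capture('scene'); b=p['pixels'][:,:,::-1]
cv2.imwrite('pics/s4.png',cv2.resize(b[180:290,300:440],(763,600),interpolation=cv2.INTER_CUBIC))
E
```

```text
10.1 [ 0.4299 -0.2223  0.3145] F tool [-0.47  0.07  0.99] T [-0.04 -0.21  0.  ]
```

View pics/s4.png

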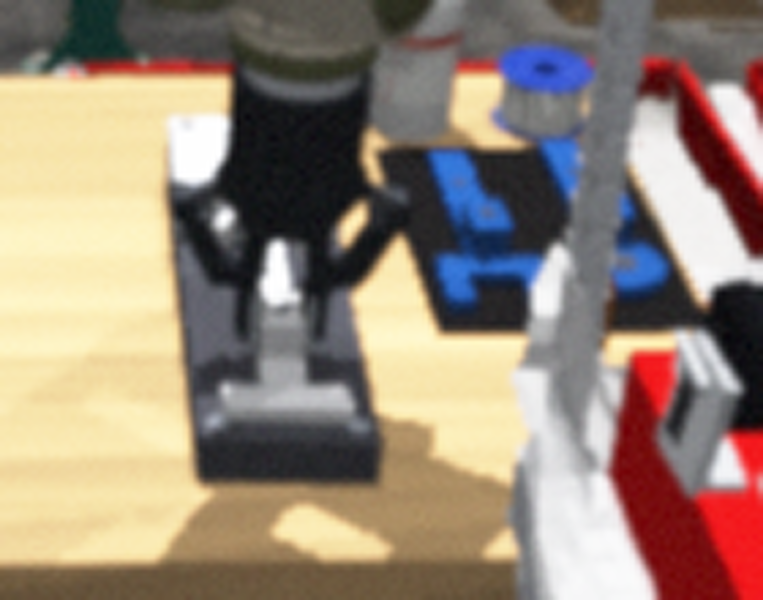

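The picture shows the bracket lying flat on the deck, with bar (218..354, 400) centred between deck edges (195..378) and the tongue towards the cheeks. I'll continue sliding.

Call:
step_arm:
  xyz:
    - [0, 0, 0.003]
    - [0, 0, 0.003]
    - [0, 0, 0.003]
    - [0, 0, 0.003]
    - [0, 0, 0.003]
    - [0, 0, 0.003]
    - [0, 0, 0.003]
    - [0, 0, 0.003]
  rotation:
    - [0, 0, 0]
    - [0, 0, 0]
    - [0, 0, 0]
    - [0, 0, 0]
    - [0, 0, 0]
    - [0, 0, 0]
    - [0, 0, 0]
    - [0, 0, 0]
  grip: [0.01, 0.01, 0.01, 0.01, 0.01, 0.01, 0.01, 0.01]

```text
clock: 10.82
tool_pos: [0.4533, -0.2236, 0.3145]
tcp_rot: [[-0.001, 0.056, 0.998], [0.0, 0.998, -0.056], [-1.0, 0.0, -0.001]]
contact_force: [-4.0, 0.1, 4.0]
width: 0.0231
```

Call:
step_arm:
  xyz:
    - [0, 0, 0.002]
    - [0, 0, 0.002]
    - [0, 0, 0.002]
    - [0, 0, 0.002]
    - [0, 0, 0.002]
  rotation:
    - [0, 0, 0]
    - [0, 0, 0]
    - [0, 0, 0]
    - [0, 0, 0]
    - [0, 0, 0]
  grip: [0.01, 0.01, 0.01, 0.01, 0.01]

```text
clock: 11.23
tool_pos: [0.4632, -0.2241, 0.3145]
tcp_rot: [[-0.001, 0.056, 0.998], [0.0, 0.998, -0.056], [-1.0, 0.0, -0.001]]
contact_force: [-3.7, -0.4, 4.2]
width: 0.0225
```

Call:
step_arm:
  xyz:
    - [0, 0, 0.002]
    - [0, 0, 0.002]
    - [0, 0, 0]
  rotation:
    - [0, 0, 0]
    - [0, 0, 0]
    - [0, 0, 0]
  grip: [0.01, 0.01, 0.01]

```text
clock: 11.48
tool_pos: [0.4674, -0.2244, 0.3145]
tcp_rot: [[-0.0, 0.056, 0.998], [0.0, 0.998, -0.056], [-1.0, 0.0, -0.0]]
contact_force: [-1.5, 0.1, 3.5]
width: 0.0227
```

Call:
step_arm:
  xyz:
    - [0, 0, 0.0015]
    - [0, 0, 0.0015]
    - [0, 0, 0.001]
    - [0, 0, 0]
  rotation:
    - [0, 0, 0]
    - [0, 0, 0]
    - [0, 0, 0]
    - [0, 0, 0]
  grip: [0.01, 0.01, 0.01, 0.01]

```text
clock: 11.82
tool_pos: [0.4712, -0.2246, 0.3145]
tcp_rot: [[-0.001, 0.056, 0.998], [0.0, 0.998, -0.056], [-1.0, 0.0, -0.001]]
contact_force: [-3.8, -0.4, 4.4]
width: 0.0228
```

Call:
step_arm:
  xyz:
    - [0, 0, 0.0015]
    - [0, 0, 0.0015]
    - [0, 0, 0]
  rotation:
    - [0, 0, 0]
    - [0, 0, 0]
    - [0, 0, 0]
  grip: [0.01, 0.01, 0.01]

```text
clock: 12.07
tool_pos: [0.4742, -0.2248, 0.3145]
tcp_rot: [[-0.001, 0.056, 0.998], [0.0, 0.998, -0.056], [-1.0, 0.0, -0.001]]
contact_force: [-2.3, -0.1, 4.8]
width: 0.0229
```

Call:
step_arm:
  xyz:
    - [0, 0, 0.0015]
    - [0, 0, 0.0015]
    - [0, 0, 0]
  rotation:
    - [0, 0, 0]
    - [0, 0, 0]
    - [0, 0, 0]
  grip: [0.01, 0.01, 0.01]

```text
clock: 12.32
tool_pos: [0.4772, -0.225, 0.3145]
tcp_rot: [[-0.001, 0.056, 0.998], [0.0, 0.998, -0.056], [-1.0, 0.0, -0.001]]
contact_force: [-1.8, 0.0, 5.3]
width: 0.023
```

Call:
step_arm:
  xyz:
    - [-0.0002, 0, 0.0015]
    - [0, 0, 0.0015]
    - [0, 0, 0]
  rotation:
    - [0, 0, 0]
    - [0, 0, 0]
    - [0, 0, 0]
  grip: [0.01, 0.01, 0.01]

```text
clock: 12.57
tool_pos: [0.4803, -0.2251, 0.3145]
tcp_rot: [[-0.001, 0.056, 0.998], [0.0, 0.998, -0.056], [-1.0, 0.0, -0.001]]
contact_force: [-1.1, -0.2, 1.7]
width: 0.0226
```

Call:
step_arm:
  xyz:
    - [0, 0, 0.0015]
    - [0, 0, 0.0015]
    - [0, 0, 0]
  rotation:
    - [0, 0, 0]
    - [0, 0, 0]
    - [0, 0, 0]
  grip: [0.01, 0.01, 0.01]

```text
clock: 12.82
tool_pos: [0.4833, -0.2253, 0.3145]
tcp_rot: [[-0.001, 0.056, 0.998], [0.0, 0.998, -0.056], [-1.0, 0.0, -0.001]]
contact_force: [0.4, -0.7, 0.6]
width: 0.0229
```

Call:
step_arm:
  xyz:
    - [0, 0, 0.0015]
    - [0, 0, 0.0015]
    - [0, 0, 0]
  rotation:
    - [0, 0, 0]
    - [0, 0, 0]
    - [0, 0, 0]
  grip: [0.01, 0.01, 0.01]

```text
clock: 13.07
tool_pos: [0.4862, -0.2254, 0.3145]
tcp_rot: [[-0.001, 0.056, 0.998], [0.001, 0.998, -0.056], [-1.0, 0.0, -0.001]]
contact_force: [-0.8, 0.7, 0.1]
width: 0.0229
```

Call:
step_arm:
  xyz:
    - [0, 0, 0.0015]
    - [0, 0, 0.0015]
    - [0, 0, 0]
  rotation:
    - [0, 0, 0]
    - [0, 0, 0]
    - [0, 0, 0]
  grip: [0.01, 0.01, 0.01]

```text
clock: 13.32
tool_pos: [0.4888, -0.2256, 0.3145]
tcp_rot: [[-0.003, 0.056, 0.998], [0.001, 0.998, -0.056], [-1.0, 0.001, -0.003]]
contact_force: [-5.5, 0.2, 2.0]
width: 0.0226
```

Call:
step_arm:
  xyz:
    - [0, 0, 0]
  rotation:
    - [0, 0, 0]
  grip: [0.01]

```text
clock: 13.4
tool_pos: [0.4888, -0.2256, 0.3145]
tcp_rot: [[-0.002, 0.056, 0.998], [0.001, 0.998, -0.056], [-1.0, 0.001, -0.002]]
contact_force: [-4.8, 0.7, 1.6]
width: 0.0226
```

Call:
step_arm:
  xyz:
    - [0, 0, 0.001]
    - [0, 0, 0.001]
    - [0, 0, 0]
  rotation:
    - [0, 0, 0]
    - [0, 0, 0]
    - [0, 0, 0]
  grip: [0.01, 0.01, 0.01]

```text
clock: 13.65
tool_pos: [0.4904, -0.2257, 0.3145]
tcp_rot: [[-0.004, 0.057, 0.998], [0.001, 0.998, -0.057], [-1.0, 0.001, -0.004]]
contact_force: [-8.7, 0.2, 5.1]
width: 0.0228
```

Call:
step_arm:
  xyz:
    - [0, 0, 0.001]
    - [0, 0, 0.001]
    - [0, 0, 0]
  rotation:
    - [0, 0, 0]
    - [0, 0, 0]
    - [0, 0, 0]
  grip: [0.01, 0.01, 0.01]

```text
clock: 13.9
tool_pos: [0.492, -0.2257, 0.3145]
tcp_rot: [[-0.005, 0.057, 0.998], [0.001, 0.998, -0.057], [-1.0, 0.001, -0.006]]
contact_force: [-13.0, 0.7, 5.9]
width: 0.0228
```

Call:
step_arm:
  xyz:
    - [0, 0, 0]
    - [0, 0, 0]
    - [0, 0, 0]
    - [0, 0, 0]
  rotation:
    - [0, 0, 0]
    - [0, 0, 0]
    - [0, 0, 0]
    - [0, 0, 0]
  grip: [0.01, 0.01, 0.01, 0.01]

```text
clock: 14.23
tool_pos: [0.492, -0.2257, 0.3145]
tcp_rot: [[-0.005, 0.057, 0.998], [0.001, 0.998, -0.057], [-1.0, 0.001, -0.005]]
contact_force: [-12.6, 1.4, 5.4]
width: 0.0226
```

Call:
step_arm:
  xyz:
    - [0, 0, 0]
    - [0, 0, 0]
    - [0, 0, 0]
    - [0, 0, 0]
    - [0, 0, 0]
    - [0, 0, 0]
    - [0, 0, 0]
    - [0, 0, 0]
    - [0, 0, 0]
    - [0, 0, 0]
    - [0, 0, 0]
    - [0, 0, 0]
    - [0, 0, 0]
    - [0, 0, 0]
    - [0, 0, 0]
    - [0, 0, 0]
  rotation:
    - [0, 0, 0]
    - [0, 0, 0]
    - [0, 0, 0]
    - [0, 0, 0]
    - [0, 0, 0]
    - [0, 0, 0]
    - [0, 0, 0]
    - [0, 0, 0]
    - [0, 0, 0]
    - [0, 0, 0]
    - [0, 0, 0]
    - [0, 0, 0]
    - [0, 0, 0]
    - [0, 0, 0]
    - [0, 0, 0]
    - [0, 0, 0]
  grip: [0.01, 0.01, 0.01, 0.01, 0.01, 0.01, 0.01, 0.01, 0.01, 0.01, 0.01, 0.01, 0.01, 0.01, 0.01, 0.01]

```text
clock: 15.57
tool_pos: [0.492, -0.2257, 0.3145]
tcp_rot: [[-0.005, 0.057, 0.998], [0.001, 0.998, -0.057], [-1.0, 0.001, -0.005]]
contact_force: [-12.8, -0.2, 5.3]
width: 0.0229
```

Call:
step_arm:
  xyz:
    - [0, 0, -0.002]
    - [0, 0, -0.002]
    - [0, 0, -0.002]
    - [0, 0, -0.001]
    - [0, 0, 0]
    - [0, 0, 0]
  rotation:
    - [0, 0, 0]
    - [0, 0, 0]
    - [0, 0, 0]
    - [0, 0, 0]
    - [0, 0, 0]
    - [0, 0, 0]
  grip: [0.01, 0.01, 0.01, 0.01, 0.01, 0.01]

```text
clock: 16.07
tool_pos: [0.4861, -0.2255, 0.3145]
tcp_rot: [[-0.001, 0.056, 0.998], [0.0, 0.998, -0.056], [-1.0, 0.0, -0.001]]
contact_force: [-2.7, 0.5, -0.2]
width: 0.0227
```

Call:
step_arm:
  xyz:
    - [0, 0, 0]
    - [0, 0, 0]
    - [0, 0, 0]
    - [0, 0, 0]
    - [0, 0, 0]
    - [0, 0, 0]
  rotation:
    - [0, 0, 0]
    - [0, 0, 0]
    - [0, 0, 0]
    - [0, 0, 0]
    - [0, 0, 0]
    - [0, 0, 0]
  grip: [0.03, 0.04, 0.05, 0.06, 0.06, 0.06]

```text
clock: 16.57
tool_pos: [0.486, -0.2254, 0.3147]
tcp_rot: [[-0.001, 0.056, 0.998], [0.0, 0.998, -0.056], [-1.0, 0.0, -0.001]]
contact_force: [0.2, 1.0, 0.6]
width: 0.0598
```

Retreat straight up, then back clear so the cameras see the jig.

Call:
step_arm:
  xyz:
    - [-0.01, 0, 0]
    - [-0.02, 0, 0]
    - [-0.03, 0, 0]
    - [-0.03, 0, 0]
    - [-0.02, 0, 0]
    - [0, 0.035, -0.02]
    - [0, 0.035, -0.02]
    - [0, 0.035, -0.02]
    - [0, 0.035, -0.02]
    - [0, 0.035, -0.005]
    - [0, 0.035, 0]
    - [0, 0.035, 0]
    - [0, 0.035, 0]
    - [0, 0.035, 0]
    - [0, 0, 0]
    - [0, 0, 0]
  rotation:
    - [0, 0, 0]
    - [0, 0, 0]
    - [0, 0, 0]
    - [0, 0, 0]
    - [0, 0, 0]
    - [0, 0, 0]
    - [0, 0, 0]
    - [0, 0, 0]
    - [0, 0, 0]
    - [0, 0, 0]
    - [0, 0, 0]
    - [0, 0, 0]
    - [0, 0, 0]
    - [0, 0, 0]
    - [0, 0, 0]
    - [0, 0, 0]
  grip: [0.06, 0.06, 0.06, 0.06, 0.06, 0.06, 0.06, 0.06, 0.06, 0.06, 0.06, 0.06, 0.06, 0.06, 0.06, 0.06]

```text
clock: 17.9
tool_pos: [0.4187, 0.0951, 0.4248]
tcp_rot: [[-0.001, 0.053, 0.999], [0.0, 0.999, -0.053], [-1.0, 0.0, -0.001]]
contact_force: [-0.2, -0.8, -0.4]
width: 0.0598
```

```bash
python3 - <<'E'
from h import *
s=env.sense(); print(s['clock'],s['tool_pos'].round(3),s['contact_force'].round(1))
a=imaging.capture('top')['pixels'][:,:,::-1]; b=imaging.capture('scene')['pixels'][:,:,::-1]
C=np.zeros((600,800,3),np.uint8)
C[:,:400]=cv2.resize(a[140:275,310:400],(400,600),interpolation=cv2.INTER_CUBIC)
C[:,400:]=cv2.resize(b[190:290,320:386],(400,600),interpolation=cv2.INTER_CUBIC); cv2.imwrite('pics/f.png',C)
cv2.imwrite('pics/f2.png',cv2.resize(a[90:290,120:440],(800,500),interpolation=cv2.INTER_CUBIC))
E
```

```text
17.9 [0.419 0.095 0.425] [-0.2 -0.8 -0.4]
```

View pics/f.png

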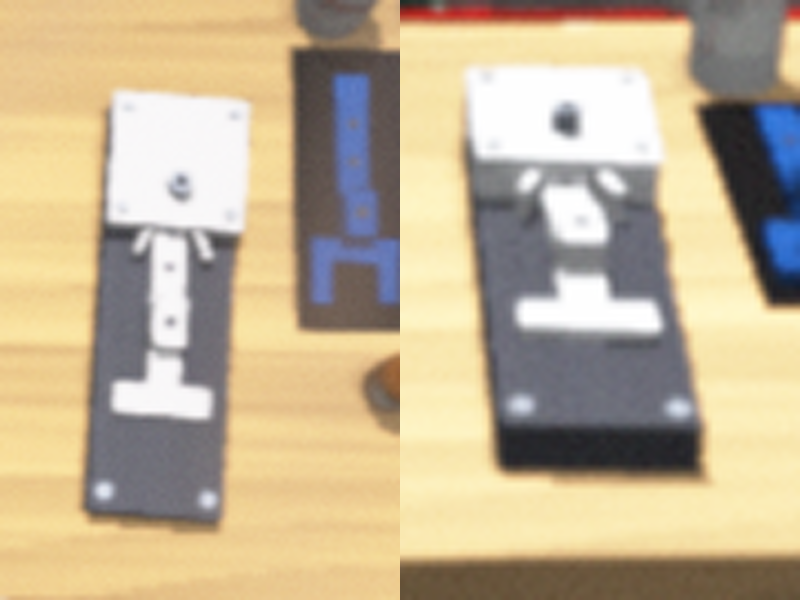

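View pics/f2.png

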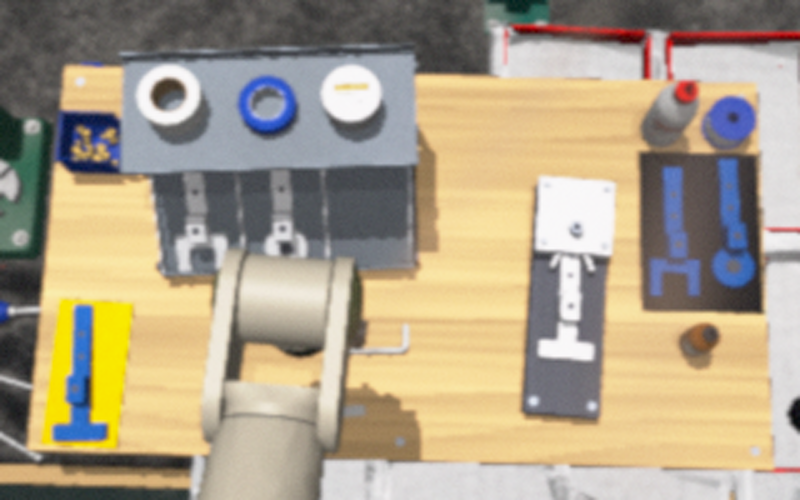

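The bracket lies flat with its tongue in the slot (left panel, tongue entering at (170,235)). The other brackets, samples, hex key and bottle sit where they were. Handing in.

```bash
python3 -c "
from h import *
print(workorder.job_done())"
```

```text
the job is handed in; nothing more can be done
None
```

I took the bare T-headed bracket, matching the blue T sample on the yellow card, from the rack's right bay. I laid it flat on the jig's deck and slid the tongue in until it met the sprung stop. The job was handed in at about 18 s on the robot's clock.

- **Finding the stop:** force began to rise with the hand at about x = 0.486 m, roughly 48 mm inside the slot.
- **Holding it:** I pressed about 5.8 mm past first contact and held for about 1.7 s. The wrist read 12.6 to 13 N along the slot, about 11 N of it from the spring if friction is 1 to 2 N. The press depth comes from hand position and force, because the stop itself can't be seen.
- **Letting go:** I backed off gently until the spring had relaxed, opened the gripper, lifted straight up and moved the arm clear.
- **Last pictures:** the bracket lies flat and centred with its tongue in the slot. The disc and fork brackets, all three samples and the oil bottle show no movement. The arm hides part of the hex key and all of the caliper; the visible part of the key has not moved.

**Checks that disagreed:**
- **Touchdown force:** setting the bracket on the deck briefly pressed at about 34 N through the held bracket. I eased that off before sliding.
- **In-hand fit:** a camera estimate of how the bracket sat in the gripper fitted poorly, so I ignored it. The deck touch came within 1 mm of the height I had planned.

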